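Snap the drying cartridge into its clips and home in the port

TASK

Fit the thick gas-drying cartridge into its holder: take it from the rest, snap it down sideways into both spring clips with its spigot towards the port block, then slide it along in the clips until its end cap sits flush against the block. It is brittle plastic and the holder's rail floats on soft buffers, so feel for the snap and for the stop and do not force it (a firm push of about 20 N is enough). Leave the slim cartridge in the rest and everything else where it is, and let go when done.

Things in the scene. Friction and masses are not known exactly. Their poses are not given: they have to be found in the camera images.
- cartridge_mid (a point): Centre of the thick cartridge, on its axis: white-filled clear barrel, 24 mm diameter, 130 mm long, a grey hexagonal cap (14 mm long, 31 mm across corners) at each end. y runs along it: spigot (9 mm diameter, 12 mm long, rounded tip) at the -y end, plain 6 mm boss at the +y end. 0.08 to 0.17 kg. It lies level in the rest, axis 62 mm above the bench, its middle 55 mm free for fingers.
- cap_face (a point): Centre of the thick cartridge's flat cap face at the root of the spigot, 79 mm from cartridge_mid along its -y axis. This face must end flush against the port block.
- slim_mid (a point): Centre of the other, slim cartridge (barrel 16 mm diameter, 120 mm long, no spigot), lying parallel in the other place of the rest, 75 mm beside the thick one. It stays there.
- clip_mid (a point): Point on the seated axis midway between the two clips, 82 mm above the bench when the rail is unloaded; moves with the rail. y runs along the axis, away from the port block; x level, across; z up. The clips are at y = -38 and +38 mm; between them 60 mm are free along the axis, and 42 mm below the axis down to the rail. Home, the cartridge's centre is at y = -9 mm.
- clip_port (a point): Middle of the clip next to the port block, on the seated axis. Each clip is 14 mm long and open upwards: two spring leaves whose flared lips end 15 mm above the axis; the mouth narrows to 21 mm 7 mm above the axis (the 24 mm barrel first touches it about 15 mm above its seat); a V saddle carries the barrel. Both clips together snap at 13 to 20 N; sliding in them takes 2 to 7 N.
- clip_open (a point): Middle of the other clip, on the seated axis, 76 mm from clip_port.
- port_mouth (a point): Centre of the socket's mouth in the port block's face (block 40 mm wide, 62 high, 30 thick; brass hose fitting behind), on the seated axis, at y = -88 mm from clip_mid; moves with the rail. The socket faces clip_mid's +y, 12.5 mm diameter, 18 mm deep. To lower the cartridge with its spigot clear of the block, its centre must be at y = +4 mm or more from clip_mid.
- cartridge: The thick cartridge as a whole; origin and axes as cartridge_mid.
- holder: The holder, fixed: base plate 86 x 262 x 6 mm, and on four rubber bellows a floating rail (76 x 250 mm, top 40 mm up) with clips and port block. Pressed down, the rail sinks from about 3 N on, 0.7 mm per N, at most 18 mm (so 7 to 12 mm before the snap); pushed along its y it follows 1 mm per N, at most 14 mm. Let go, it springs back. Origin on the bench under clip_mid, same axes.
- rest: Grey two-place rest, fixed: base 128 x 110 x 6 mm, two cross walls 10 mm thick at y = -42 and +42 mm with V notches at x = -37.5 and +37.5 mm. Origin on the bench under its centre; y runs along the cartridges. Either place may hold the thick cartridge.
- beaker: Glass beaker, 74 mm diameter, 94 mm high, at the back; to be left alone. Origin under its centre.
- petri: Stack of Petri dishes, 92 mm diameter, 30 mm high, at the back; to be left alone. Origin under its centre.
- tape: Roll of masking tape, 104 mm diameter, 25 mm high, near the front right; to be left alone. Origin under its centre.

How it is judged:
By the outcome, as a careful person would: the job done as asked, in the order asked, and still so for the second after the job is handed in, with the robot touching nothing.
It also fails if it takes over 69 s, if anything falls off the work surface, if the arm or the gripper's body presses on something with over 40 N, if the wrist force passes 120 N, or if a joint passes its speed limit or range.

ROBOT

A 7-joint arm with a two-finger parallel gripper is mounted at the origin on a cart in front of the work surface, level with it; the furniture and walls round the work are solid. World frame = base frame: x ahead of the robot, y to its left, z up, the work surface at z = 0. Lengths are in m, angles in rad, forces in N, time in s.
With the tool pointing down it reaches from about 0.4 to 0.875 m from the base axis. Payload 19.3 kg.
Tool frame: the origin (TCP) lies midway between the tips of the shut fingers; the grasp point (between the pads) lies 19 mm behind it; z points along the fingers, y is the direction in which the jaws open and shut (so a half turn about z gives the same grasp; the last joint's range is limited). The gripper opens to 85 mm and grips with 20 to 120 N. Pads are 22 mm wide; open, the fingers measure 114 mm over their backs; the gripper's body (76 mm by 85 mm) begins 54 mm behind the grasp point. The pads swing forward as they close: fully open they stand 13 mm farther back than shut.
Start: joints at [-1.329, 0.521, -0.036, 1.599, 0.021, 1.021, -0.113], TCP at [0.192, 0.595, 0.231] pointing down, gripper open.
Joint ranges: [-2.91, 2.91], [-0.3, 2.13], [-1.5, 1.42], [0.17, 2.43], [-1.26, 4.41], [0.16, 1.93], [-2.52, 2.52]. Speed limits (rad/s): [1.89, 1.89, 2.39, 2.39, 3.01, 3.01, 3.01].

INTERFACE

Orientations are given as [roll, pitch, yaw] about the fixed x, y, z axes, in that order (R = Rz(yaw) Ry(pitch) Rx(roll)).
In Python, from bench import * gives the robot as it stands.
- The arm moves only by the tool servo_tool, never from a script. Its argument "targets" is a list of rows, each a list of 7 numbers: the shift along the tool's x, y, z in m, then the turn, a rotation vector about the tool's x, y, z in rad, then the finger opening in m, from 0 to 0.0854. In form: [[x, y, z, rx, ry, rz, grip], ...]. A call has 1 to 12 rows; each row shifts and turns the commanded pose from where the row before left it, along the tool's axes as they then stand; what a row does not reach is not made up. A row lasts 1/10 s, in which the tool goes at most 50 mm and 8.59 degrees, less where a joint would pass 70% of its speed; a pose out of reach is approached as far as the arm can. A call with a gripper value outside its range is refused whole. The fingers move at their own pace and stop on an object; "force" is the grip in N (left out, the last holds). Time passes only in rows, so rows that do not move let the fingers close. It gives the time, the measured TCP pose, the force and the opening at its end, in the units of the state.
- observe(): the state, without advancing time (a new reading comes with each control period).
- snapshot(name): name is "side" or "top"; returns (picture, depth): 420x560x3 uint8, red, green, blue; 420x560 float32, m along the optical axis (not along the pixel's ray), 0 where there is no reading.
- camera_params(name): a dict with "intrinsics" (3x3 intrinsics, pixels), "distortion" ([k1, k2, p1, p2, k3] as OpenCV has them; the pictures are not rectified), "extrinsics" (4x4, takes a point from world to camera coordinates). Camera axes: x right, y up, looking along -z (the intrinsics and any distortion apply to the point x, -y, -z); pixel columns grow to the right and rows downward; lengths in m; the calibration is good to about 2 mm. A picture is of the moment at which its call begins. camera_params takes no time and is no camera call.
- finish_job(): hands the job in, once; it reports no verdict.
The state is a dict: "clock": time; "q": joint angles; "joint_velocities": joint speeds; "joint_torque": joint torques, N m; "position": TCP position; "tool_rot": TCP orientation; "wrist_force": force on the tool from outside, world axes, zero at the start; "ft_torque": the same for the moment, N m; "grip_width": finger opening in m.
Only numpy, scipy, OpenCV 4.12 (cv2) and the standard library are available. Lean on these libraries where they do the work, as an engineer would, in place of code of your own. Each camera call takes 0.05 s, during which the arm holds its last target.

## Working session

There is one attempt and no reset: what is moved stays moved. The work goes in short steps, Python scripts to look and compute and a tool call to move; the robot and the scene stay as the last step left them, time stands still between calls to the robot, and variables do not carry over. Pictures are saved under pics/ and viewed, and the job is handed in when it is done.

Besides the shell and the picture viewer there is one more tool, called after ">>>" in YAML: its name, and indented under it one key for each argument. servo_tool: Moves the arm, as the interface text tells. Its arguments: {"type":"object","properties":{"targets":{"type":"array","items":{"type":"array","items":{"type":"number"}}},"force":{"type":"number"}},"required":["targets"]}

```bash
mkdir -p pics; ls; python3 - <<'E'
from bench import *
import cv2,numpy as np
for n in ("top","side"):
    p,d=snapshot(n); cv2.imwrite(f"pics/{n}0.png",p[:,:,::-1]); np.save(f"pics/{n}0.npy",d)
    c=camera_params(n); print(n,c)
print(observe())
E
```

```text
pics
top {'intrinsics': array([[415.08598336,   0.        , 278.43549879],
       [  0.        , 415.08598336, 204.68978856],
       [  0.        ,   0.        ,   1.        ]]), 'distortion': array([-0.06314559,  0.        ,  0.        ,  0.        ,  0.        ]), 'extrinsics': array([[-0.02093809, -0.9997793 , -0.00171688, -0.04549453],
       [ 0.98866346, -0.02096061,  0.14867824, -0.50378416],
       [-0.14868141,  0.00141562,  0.98888414, -1.12395153],
       [ 0.        ,  0.        ,  0.        ,  1.        ]])}
side {'intrinsics': array([[386.84948652,   0.        , 277.57067501],
       [  0.        , 386.84948652, 211.85246639],
       [  0.        ,   0.        ,   1.        ]]), 'distortion': array([-0.05983855,  0.        ,  0.        ,  0.        ,  0.        ]), 'extrinsics': array([[ 0.95599995, -0.29317956,  0.01048058, -0.4829967 ],
       [ 0.1308437 ,  0.4580857 ,  0.87922546, -0.1158322 ],
       [-0.26257194, -0.83916818,  0.4762906 , -1.18054149],
       [ 0.        ,  0.        ,  0.        ,  1.        ]])}
{'clock': 0.1, 'q': array([-1.32919726,  0.52194573, -0.03632494,  1.59991759,  0.02120783,
        1.02110901, -0.11279008]), 'joint_velocities': array([ 0.00146582, -0.00113457,  0.00118957, -0.00062753,  0.00030538,
        0.00020157,  0.00028098]), 'joint_torque': array([ 2.78830361e-03, -9.28478909e+01,  1.98338427e+00, -3.70523322e+01,
        1.80631271e-02,  5.51859965e-03, -7.74231717e-05]), 'position': array([0.19167851, 0.59457925, 0.23080069]), 'tool_rot': array([-3.14060116e+00,  7.69039090e-05,  2.82979389e+00]), 'wrist_force': array([-0.35742862, -0.85019554,  0.64532798]), 'ft_torque': array([ 0.00208343, -0.04168821, -0.04694147]), 'grip_width': 0.08545605641447647}
```

View pics/top0.png

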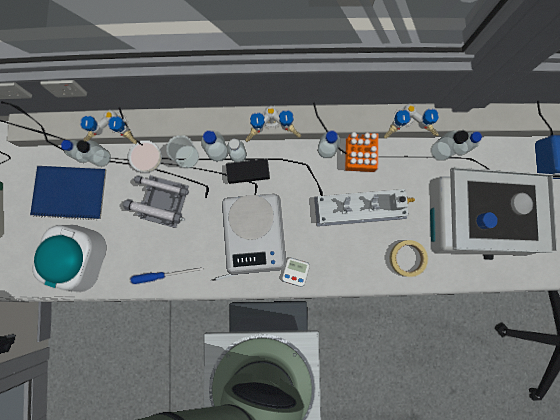

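View pics/side0.png

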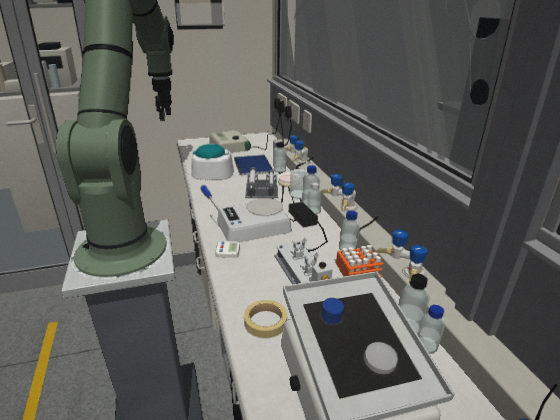

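```bash
cat > h.py <<'E'
from bench import *
import cv2,numpy as np
def crop(img,x0,y0,w,h,s,name):
    cv2.imwrite(name,cv2.resize(img[y0:y0+h,x0:x0+w],None,fx=s,fy=s,interpolation=cv2.INTER_CUBIC))
def ray(n,u,v):
    c=camera_params(n);K=c['intrinsics'];D=c['distortion'];E=c['extrinsics']
    p=cv2.undistortPoints(np.array([[[u,v]]],float),K,D)[0,0]
    R=E[:3,:3];t=E[:3,3]
    o=-R.T@t; d=R.T@np.array([p[0],-p[1],-1.0]); return o,d
def atz(n,u,v,z):
    o,d=ray(n,u,v); return o+d*(z-o[2])/d[2]
def dep(n,u,v,D):
    o,d=ray(n,u,v); return o+d*D
def proj(n,P):
    c=camera_params(n);E=c['extrinsics'];q=(E[:3,:3]@np.atleast_2d(P).T).T+E[:3,3]
    q=q*[1,-1,-1]
    return cv2.projectPoints(q.reshape(-1,1,3),np.zeros(3),np.zeros(3),c['intrinsics'],c['distortion'])[0][:,0]
E
python3 - <<'E'
from h import *
i=cv2.imread('pics/top0.png')
crop(i,112,165,90,68,8.8,'pics/c1.png')
crop(i,305,170,120,68,6.6,'pics/c2.png')
i=cv2.imread('pics/side0.png')
crop(i,230,155,80,50,10,'pics/c3.png')
crop(i,265,225,80,60,10,'pics/c4.png')
E
```

```text
(no output)
```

View pics/c1.png

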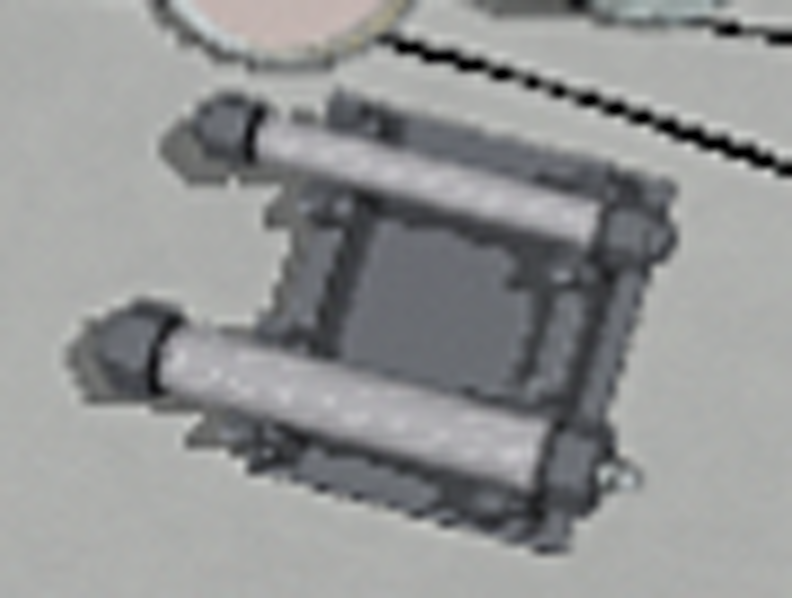

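View pics/c2.png

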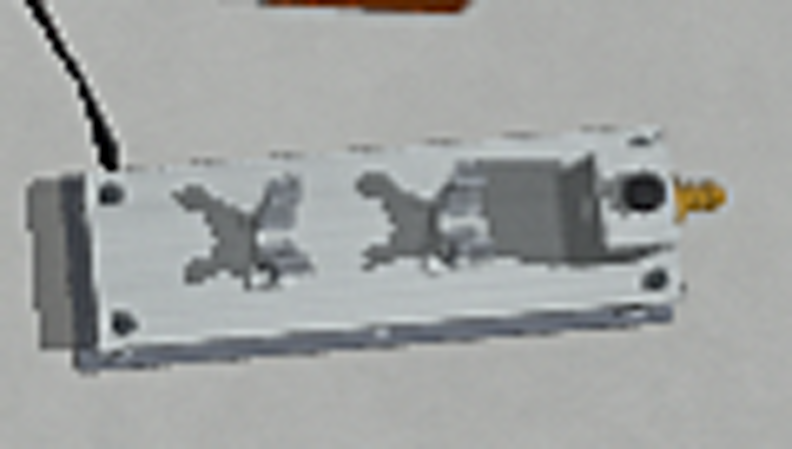

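View pics/c3.png

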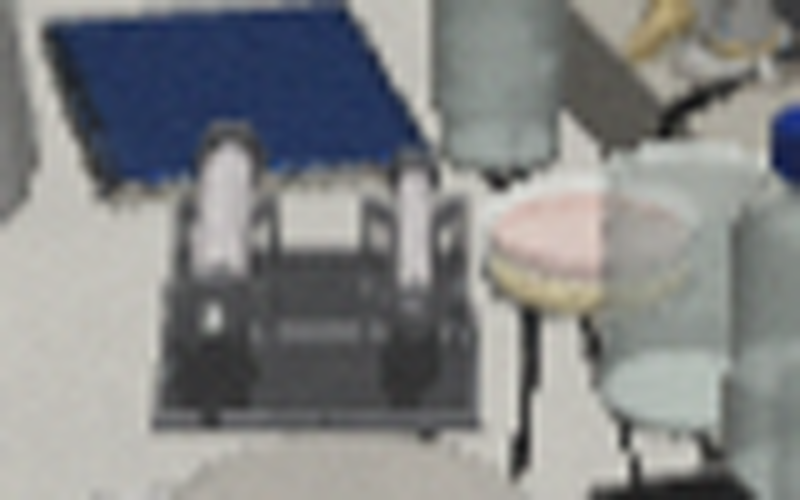

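View pics/c4.png

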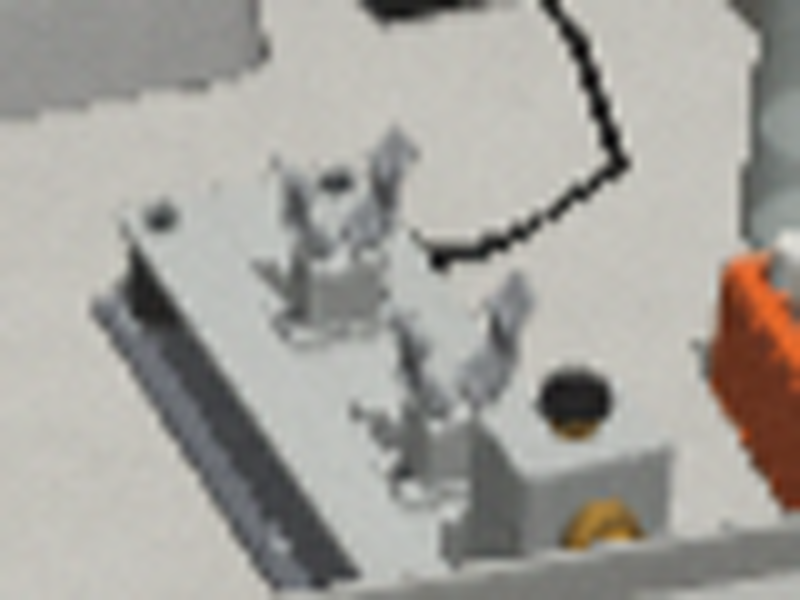

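```bash
cat >> h.py <<'E'
def cloud(n,D,u0,v0,w,h):
    c=camera_params(n);K=c['intrinsics'];E=c['extrinsics']
    uu,vv=np.meshgrid(np.arange(u0,u0+w),np.arange(v0,v0+h))
    p=cv2.undistortPoints(np.stack([uu.ravel(),vv.ravel()],1).astype(float).reshape(-1,1,2),K,c['distortion'])[:,0]
    d=D[vv.ravel(),uu.ravel()]
    q=np.stack([p[:,0]*d,-p[:,1]*d,-d],1)
    P=(q-E[:3,3])@E[:3,:3]
    return P.reshape(h,w,3)
E
python3 - <<'E'
from h import *
def c1(x,y):return 112+(x+.5)/8.8-.5,165+(y+.5)/8.8-.5
def c2(x,y):return 305+(x+.5)/6.6-.5,170+(y+.5)/6.6-.5
a=atz('top',*c1(165,357),.064);b=atz('top',*c1(548,452),.064)
m=(a+b)/2;print('thick',a,b,m,np.linalg.norm(a-b),'yaw',np.arctan2(*(a-b)[1::-1]))
a=atz('top',*c1(258,133),.064);b=atz('top',*c1(600,220),.064)
print('slim',a,b,(a+b)/2,np.linalg.norm(a-b),'yaw',np.arctan2(*(a-b)[1::-1]))
# rail corners at z=.04
for nm,p in dict(TL=(85,175),BL=(100,350),TR=(655,128),BR=(683,295)).items(): print(nm,atz('top',*c2(*p),.04))
# depth
d=np.load('pics/top0.npy')
P=cloud('top',d,122,175,75,50);np.set_printoptions(precision=3,suppress=True,linewidth=200)
z=P[...,2]
print('bench z',np.median(cloud('top',d,300,230,60,15)[...,2]))
q=P.reshape(-1,3);
for lo,hi in((.045,.1),(.066,.1)):
  s=q[(q[:,2]>lo)&(q[:,2]<hi)];print(len(s),s.min(0),s.max(0))
np.save('pics/restP.npy',P)
P=cloud('top',d,310,180,110,50).reshape(-1,3)
s=P[(P[:,2]>.033)&(P[:,2]<.046)];print('rail',len(s));r=cv2.minAreaRect((s[:,:2]*1000).astype(np.float32));print(r)
for i in range(310,420,6): pass
s=P[(P[:,2]>.05)];print('high',len(s),s[:,2].max())
print(s[np.argsort(s[:,1])][:: max(1,len(s)//40)])
E
```

```text
thick [0.50619358 0.3524053  0.064     ] [0.47375419 0.23066421 0.064     ] [0.48997389 0.29153476 0.064     ] 0.1259889196688794 yaw 1.3103849186988326
slim [0.57720604 0.32495769 0.064     ] [0.54675858 0.21545343 0.064     ] [0.56198231 0.27020556 0.064     ] 0.11365839947365128 yaw 1.2995984981527717
TL [ 0.52440235 -0.16593096  0.04      ]
BL [ 0.44963998 -0.16964794  0.04      ]
TR [ 0.53973261 -0.41102504  0.04      ]
BR [ 0.46754877 -0.4182542   0.04      ]
bench z 0.001126968677120345
1056 [0.454 0.194 0.046] [0.592 0.374 0.079]
538 [0.454 0.2   0.066] [0.587 0.374 0.079]
rail 1859
((495.5179443359375, -291.12890625), (76.94229125976562, 249.6404266357422), 3.767792224884033)
high 530 1.1862814726410185
[[ 0.506 -0.423  0.086]
 [ 0.503 -0.414  0.088]
 [ 0.497 -0.404  0.091]
 [ 0.482 -0.397  0.103]
 [ 0.487 -0.394  0.104]
 [ 0.518 -0.392  0.1  ]
 [ 0.515 -0.389  0.102]
 [ 0.502 -0.387  0.114]
 [ 0.482 -0.385  0.09 ]
 [ 0.505 -0.382  0.112]
 [ 0.502 -0.381  0.117]
 [ 0.504 -0.378  0.117]
 [ 0.495 -0.377  0.11 ]
 [ 0.502 -0.375  0.099]
 [ 0.498 -0.373  0.105]
 [ 0.504 -0.372  0.102]
 [ 0.513 -0.37   0.102]
 [ 0.501 -0.368  0.075]
 [ 0.488 -0.368  0.104]
 [ 0.49  -0.367  0.056]
 [ 0.506 -0.367  0.092]
 [ 0.504 -0.366  0.072]
 [ 0.509 -0.366  0.075]
 [ 0.516 -0.365  0.069]
 [ 0.479 -0.325  0.099]
 [ 0.515 -0.323  0.095]
 [ 0.479 -0.32   0.098]
 [ 0.51  -0.318  0.092]
 [ 0.51  -0.316  0.09 ]
 [ 0.497 -0.314  0.071]
 [ 0.487 -0.312  0.064]
 [ 0.493 -0.311  0.06 ]
 [ 0.49  -0.248  0.068]
 [ 0.494 -0.246  0.065]
 [ 0.484 -0.244  0.074]
 [ 0.506 -0.242  0.095]
 [ 0.503 -0.239  0.093]
 [ 0.476 -0.237  0.098]
 [ 0.486 -0.235  0.062]
 [ 0.493 -0.234  0.055]
 [ 0.33  -0.054  1.186]]
```

```bash
python3 - <<'E'
from h import *
from scipy.optimize import least_squares
np.set_printoptions(precision=4,suppress=True,linewidth=200)
q=np.load('pics/restP.npy').reshape(-1,3)
for nm,c,yaw,r,L in(('thick',(.490,.2915),1.31,.012,.065),('slim',(.562,.270),1.31,.008,.06)):
    for it in range(4):
        u=np.array([np.cos(yaw),np.sin(yaw)]);n=np.array([u[1],-u[0]])
        rel=q[:,:2]-c; s=rel@u; t=rel@n
        m=(abs(s)<L-.008)&(abs(t)<r*1.1)&(q[:,2]>.06)&(q[:,2]<.09)
        f=lambda p:np.hypot((t[m]-p[0]-p[1]*s[m]),q[m,2]-p[2])-r
        o=least_squares(f,[0,0,.062],loss='soft_l1',f_scale=.001)
        c=np.array(c)+n*o.x[0]; yaw-=np.arctan(o.x[1])
    u=np.array([np.cos(yaw),np.sin(yaw)]);n=np.array([u[1],-u[0]]);rel=q[:,:2]-c; s=rel@u; t=rel@n
    k=(abs(t)<.016)&(q[:,2]>.06)&(abs(s)<.11)
    print(nm,c,yaw,np.degrees(yaw)-90,'z',o.x[2],m.sum(),np.std(f(o.x)),'extent',np.sort(s[k])[:12],np.sort(s[k])[-12:])
    # cap starts: height vs s
    k=(abs(t)<.006)&(q[:,2]>.03)&(abs(s)<.11);i=np.argsort(s[k]);print(np.c_[s[k][i],q[k,2][i]][::6].T)
d=np.load('pics/top0.npy')
P=cloud('top',d,310,180,110,50).reshape(-1,3)
yaw=np.radians(3.77);c=np.array([.4947,-.278]);uy=np.array([-np.sin(yaw),np.cos(yaw)]);ux=np.array([uy[1],-uy[0]])
Q=np.c_[(P[:,:2]-c)@ux,(P[:,:2]-c)@uy,P[:,2]]
k=(Q[:,2]>.085)&(Q[:,2]<.3);Q=Q[k];Q=Q[np.argsort(Q[:,1])]
np.set_printoptions(precision=3,suppress=True,linewidth=200)
for a,b in((-.15,-.075),(-.06,-.01),(.01,.07)):
    S=Q[(Q[:,1]>a)&(Q[:,1]<b)];print(len(S),S.min(0),S.max(0))
    if a>-.1: 
        for sg in(-1,1): g=S[S[:,0]*sg>0];print(sg,len(g),g.mean(0),g.min(0),g.max(0))
    else: print(S[S[:,1]>-.118][::1].mean(0)); g=S[S[:,1]>-.118]; print(np.percentile(g,[3,97],axis=0))
E
```

```text
thick [0.49   0.2915] 1.2909460202408882 -16.034241460986962 z 0.061938906352518724 365 0.0016108313122901717 extent [-0.0912 -0.0901 -0.0892 -0.0883 -0.0878 -0.0873 -0.0858 -0.085  -0.0849 -0.0844 -0.083  -0.0824] [0.0773 0.0774 0.0785 0.0801 0.0806 0.0812 0.0816 0.0816 0.0829 0.0834 0.0838 0.0841]
[[-0.0913 -0.0873 -0.0824 -0.0801 -0.0785 -0.0749 -0.0712 -0.0676 -0.0633 -0.0592 -0.0555 -0.0516 -0.048  -0.0436 -0.0411 -0.0368 -0.0323 -0.0296 -0.0252 -0.0215 -0.0176 -0.0137 -0.0094 -0.0064
  -0.0024  0.0018  0.0055  0.0094  0.0133  0.0173  0.0219  0.025   0.0282  0.0318  0.0359  0.0394  0.043   0.0471  0.0523  0.0548  0.0599  0.0643  0.0663  0.0712  0.0745  0.0801]
 [ 0.0594  0.0646  0.0631  0.0765  0.0771  0.0766  0.0766  0.076   0.0728  0.0734  0.0761  0.0719  0.0747  0.0718  0.075   0.0748  0.0747  0.0744  0.0773  0.0735  0.0753  0.0742  0.0722  0.0736
   0.0722  0.0704  0.0748  0.0765  0.0726  0.0693  0.0709  0.075   0.0756  0.0754  0.0742  0.0722  0.0698  0.0753  0.073   0.0757  0.0719  0.0765  0.0761  0.0772  0.0736  0.0731]]
slim [0.5622 0.27  ] 1.274281723311572 -16.989035343
[... 716 characters left out ...]
0.0641  0.0664  0.065   0.0619  0.062   0.0667  0.0665
   0.0611  0.0662  0.0607  0.0657  0.065   0.0633  0.0615  0.0644  0.0628  0.0613  0.0648  0.0619  0.0691  0.0679  0.064   0.0676  0.0595]]
237 [-0.021 -0.145  0.085] [ 0.02  -0.087  0.121]
[-0.001 -0.101  0.104]
[[-0.02  -0.117  0.088]
 [ 0.019 -0.088  0.117]]
36 [-0.019 -0.046  0.089] [ 0.019 -0.034  0.102]
-1 16 [-0.015 -0.04   0.094] [-0.019 -0.046  0.089] [-0.011 -0.034  0.099]
1 20 [ 0.015 -0.041  0.094] [ 0.01  -0.046  0.09 ] [ 0.019 -0.035  0.102]
41 [-0.02   0.029  0.089] [0.019 0.043 0.099]
-1 19 [-0.015  0.036  0.094] [-0.02   0.029  0.089] [-0.011  0.043  0.099]
1 22 [0.015 0.036 0.094] [0.011 0.029 0.089] [0.019 0.043 0.099]
```

>>> servo_tool:
  targets:
    - [0, 0, 0, 0, 0, 0.14, 0.055]
    - [0, 0, 0, 0, 0, 0.14, 0.055]
    - [0, 0, 0, 0, 0, 0.14, 0.055]
    - [0, 0, 0, 0, 0, 0.14, 0.055]
    - [0, 0, 0, 0, 0, 0.14, 0.055]
    - [0, 0, 0, 0, 0, 0.14, 0.055]
    - [0, 0, 0, 0, 0, 0.14, 0.055]
    - [0, 0, 0, 0, 0, 0.14, 0.055]
    - [0, 0, 0, 0, 0, 0.14, 0.055]
    - [0, 0, 0, 0, 0, 0.14, 0.055]
    - [0, 0, 0, 0, 0, 0.14, 0.055]
  force: 30

```text
clock: 1.2
position: [0.1916, 0.5947, 0.231]
tool_rot: [3.142, 0.001, 1.284]
wrist_force: [0.9, 0.2, -0.2]
grip_width: 0.055
```

>>> servo_tool:
  targets:
    - [-0.017, 0.03, 0, 0, 0, 0, 0.055]
    - [-0.017, 0.03, 0, 0, 0, 0, 0.055]
    - [-0.017, 0.03, 0, 0, 0, 0, 0.055]
    - [-0.017, 0.03, 0, 0, 0, 0, 0.055]
    - [-0.017, 0.03, 0, 0, 0, 0, 0.055]
    - [-0.017, 0.03, 0, 0, 0, 0, 0.055]
    - [-0.017, 0.03, 0, 0, 0, 0, 0.055]
    - [-0.017, 0.03, 0, 0, 0, 0, 0.055]
    - [-0.017, 0.03, 0, 0, 0, 0, 0.055]
    - [-0.017, 0.03, 0, 0, 0, 0, 0.055]
    - [-0.017, 0.03, 0, 0, 0, 0, 0.055]
    - [0, 0, 0, 0, 0, 0, 0.055]

```text
clock: 2.4
position: [0.4598, 0.3197, 0.2314]
tool_rot: [3.14, 0.001, 1.284]
wrist_force: [-0.7, 0.4, 0.5]
grip_width: 0.0551
```

```bash
cat >> h.py <<'E'
from scipy.spatial.transform import Rotation as Ro
def goto(pos,yaw_ty,verbose=True):
    """delta in tool axes to reach pos with tool y azimuth yaw_ty (deg)"""
    s=observe();R=Ro.from_euler('xyz',s['tool_rot']).as_matrix()
    ty=np.radians(yaw_ty);y=np.array([np.cos(ty),np.sin(ty),0]);z=np.array([0,0,-1.]);x=np.cross(y,z)
    T=np.c_[x,y,z]
    np.set_printoptions(precision=4,suppress=True)
    print('t',round(s['clock'],2),'pos',s['position'],'ty',np.degrees(np.arctan2(R[1,1],R[0,1])).round(2),'F',s['wrist_force'],'M',s['ft_torque'],'w',round(s['grip_width'],4))
    print('dtool',R.T@(np.array(pos)-s['position']),'drot',Ro.from_matrix(R.T@T).as_rotvec(), 'q',s['q'])
E
python3 - <<'E'
from h import *
goto([.490,.2915,.045],-16.03)
E
```

```text
t 2.4 pos [0.4598 0.3197 0.2314] ty -16.43 F [-0.7241  0.4033  0.5211] M [-0.0113  0.0581 -0.0688] w 0.0551
dtool [-0.0183  0.0366  0.1864] drot [ 0.0015  0.001  -0.007 ] q [-1.0089  0.4459  0.406   1.7905 -0.209   0.9477 -0.8025]
```

>>> servo_tool:
  targets:
    - [-0.009, 0.018, 0.0, 0, 0, -0.007, 0.055]
    - [-0.009, 0.0185, 0.03, 0, 0, 0, 0.055]
    - [0, 0, 0.03, 0, 0, 0, 0.055]
    - [0, 0, 0.03, 0, 0, 0, 0.055]
    - [0, 0, 0.02, 0, 0, 0, 0.055]
    - [0, 0, 0, 0, 0, 0, 0.055]

```text
clock: 3.0
position: [0.4856, 0.2959, 0.1188]
tool_rot: [-3.139, 0.004, 1.297]
wrist_force: [-0.6, 0.6, 0.2]
grip_width: 0.0551
```

```bash
python3 - <<'E'
from h import *
for n in('top','side'):
    p,d=snapshot(n);np.save(f'pics/{n}1.npy',d);i=p[:,:,::-1]
    crop(i,*((100,140,120,90) if n=='top' else (215,125,120,90)),6.5,f'pics/{n}1.png')
goto([.490,.2915,.045],-16.03)
E
```

```text
t 3.1 pos [0.4871 0.2965 0.1217] ty -15.69 F [-0.2469  0.3291  0.8034] M [-0.005   0.009   0.0232] w 0.055
dtool [-0.004   0.0042  0.0767] drot [-0.0001  0.0003  0.0059] q [-0.8907  0.6056  0.3415  1.8543 -0.2895  0.7306 -0.6619]
```

View pics/top1.png

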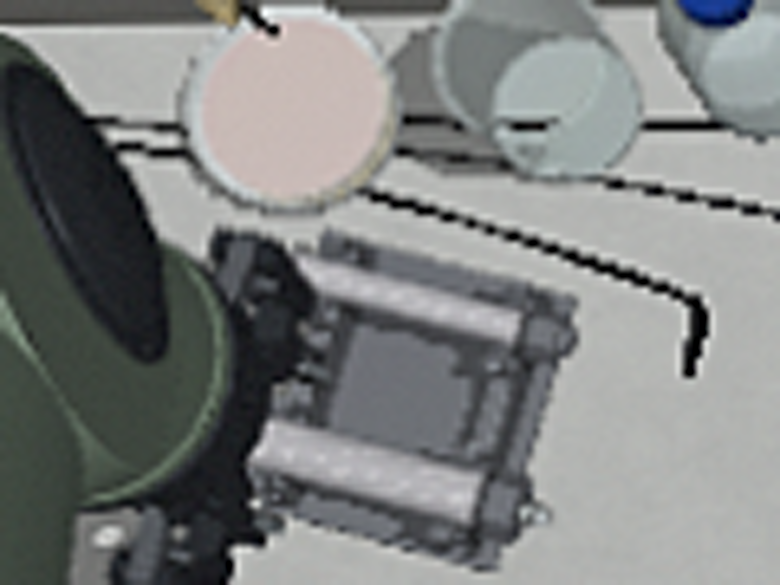

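View pics/side1.png

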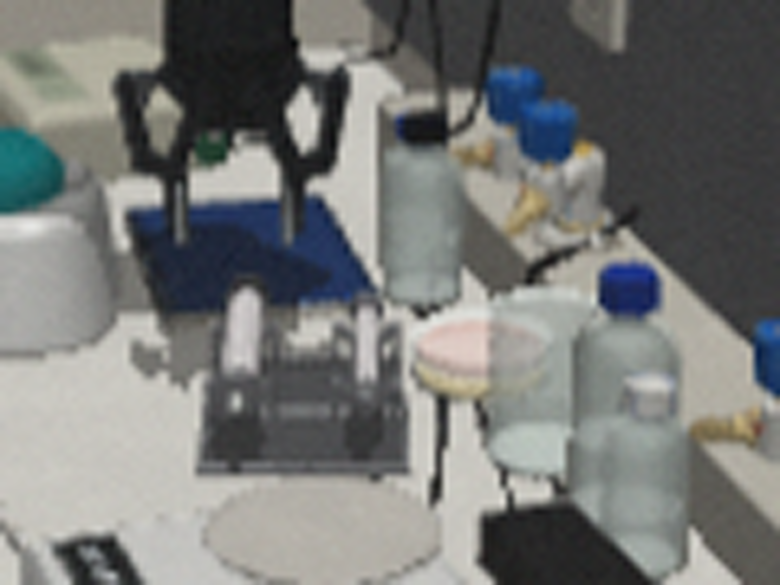

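>>> servo_tool:
  targets:
    - [0, 0, 0, 0, 0, 0, 0.055]
    - [0, 0, 0, 0, 0, 0, 0.055]

```text
clock: 3.3
position: [0.4875, 0.2968, 0.1224]
tool_rot: [3.141, -0.001, 1.297]
wrist_force: [0.4, 0.3, 0.2]
grip_width: 0.0551
```

```bash
python3 - <<'E'
from h import *
goto([.490,.2915,.045],-16.03)
for n,o in(('top',(100,140)),('side',(215,125))):
  for P in([.4871,.2965,.1217],[.4871,.2965,.2],[.4871,.2965,.28],[.49,.2915,.062]): print(n,P,(proj(n,P)[0]-o+.5)*6.5)
E
```

```text
t 3.3 pos [0.4875 0.2968 0.1224] ty -15.69 F [0.4438 0.3059 0.2003] M [ 0.042  -0.0133 -0.0184] w 0.0551
dtool [-0.0045  0.0038  0.0774] drot [ 0.0009 -0.0014  0.0059] q [-0.8906  0.6043  0.3416  1.8543 -0.2897  0.73   -0.6616]
top [0.4871, 0.2965, 0.1217] [285.2704 449.4619]
top [0.4871, 0.2965, 0.2] [217.8575 420.2082]
top [0.4871, 0.2965, 0.28] [137.5796 385.3179]
top [0.49, 0.2915, 0.062] [342.4575 462.0858]
side [0.4871, 0.2965, 0.1217] [237.4609 248.3165]
side [0.4871, 0.2965, 0.2] [234.6334 122.3241]
side [0.4871, 0.2965, 0.28] [231.6583 -12.7606]
side [0.49, 0.2915, 0.062] [246.1573 343.069 ]
```

>>> servo_tool:
  targets:
    - [-0.0045, 0.0038, 0.0, 0, 0, 0.006, 0.055]
    - [0, 0, 0.01, 0, 0, 0, 0.055]
    - [0, 0, 0.015, 0, 0, 0, 0.055]
    - [0, 0, 0.015, 0, 0, 0, 0.055]
    - [0, 0, 0.015, 0, 0, 0, 0.055]
    - [0, 0, 0.012, 0, 0, 0, 0.055]
    - [0, 0, 0.008, 0, 0, 0, 0.055]
    - [0, 0, 0.004, 0, 0, 0, 0.055]
    - [0, 0, 0, 0, 0, 0, 0.055]
    - [0, 0, 0, 0, 0, 0, 0.055]

```text
clock: 4.3
position: [0.4898, 0.2911, 0.0426]
tool_rot: [3.141, -0.0, 1.291]
wrist_force: [-0.5, 0.4, -0.3]
grip_width: 0.0547
```

```bash
python3 - <<'E'
from h import *
goto([.490,.2915,.043],-16.03)
p,d=snapshot('side');crop(p[:,:,::-1],230,145,80,60,10,'pics/side2.png')
E
```

```text
t 4.3 pos [0.4898 0.2911 0.0426] ty -16.05 F [-0.5448  0.4196 -0.3339] M [-0.0255 -0.0206 -0.005 ] w 0.0547
dtool [ 0.0004  0.0001 -0.0004] drot [ 0.0004 -0.0004 -0.0003] q [-0.8352  0.7255  0.2791  1.8872 -0.3427  0.5749 -0.6133]
```

View pics/side2.png

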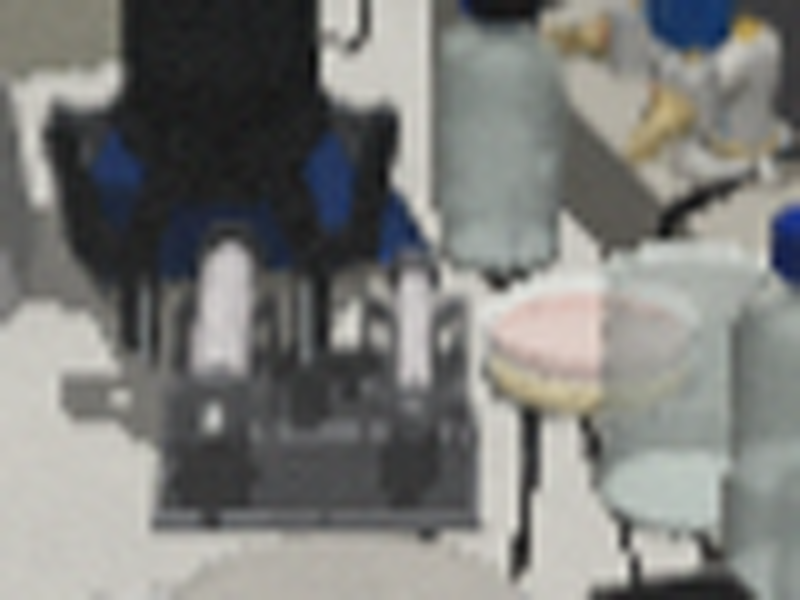

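>>> servo_tool:
  targets:
    - [0, 0, 0, 0, 0, 0, 0.035]
    - [0, 0, 0, 0, 0, 0, 0.028]
    - [0, 0, 0, 0, 0, 0, 0.02]
    - [0, 0, 0, 0, 0, 0, 0.015]
    - [0, 0, 0, 0, 0, 0, 0.015]
    - [0, 0, 0, 0, 0, 0, 0.015]
  force: 45

```text
clock: 4.95
position: [0.4885, 0.2915, 0.0427]
tool_rot: [-3.14, 0.0, 1.291]
wrist_force: [-8.7, 1.0, 11.0]
grip_width: 0.0225
```

>>> servo_tool:
  targets:
    - [0, 0, -0.005, 0, 0, 0, 0.015]
    - [0, 0, -0.01, 0, 0, 0, 0.015]
    - [0, 0, -0.02, 0, 0, 0, 0.015]
    - [0, 0, -0.03, 0, 0, 0, 0.015]
    - [0, 0, -0.03, 0, 0, 0, 0.015]
    - [0, 0, -0.03, 0, 0, 0, 0.015]
    - [0, 0, -0.02, 0, 0, 0, 0.015]
    - [0, 0, -0.015, 0, 0, 0, 0.015]
    - [0, 0, 0, 0, 0, 0, 0.015]
    - [0, 0, 0, 0, 0, 0, 0.015]

```text
clock: 5.95
position: [0.4895, 0.2909, 0.2024]
tool_rot: [3.141, -0.0, 1.291]
wrist_force: [-0.1, -0.4, -2.0]
grip_width: 0.0225
```

```bash
python3 - <<'E'
from h import *
goto([.4948,-.279,.15],3.77)
for n in('top','side'):
    p,d=snapshot(n);np.save(f'pics/{n}3.npy',d);i=p[:,:,::-1]
    crop(i,*((80,140,120,90) if n=='top' else (215,105,120,90)),6.5,f'pics/{n}3.png')
E
```

```text
t 5.95 pos [0.4895 0.2909 0.2024] ty -16.05 F [-0.1216 -0.4189 -2.0346] M [0.0029 0.0749 0.0224] w 0.0225
dtool [-0.5463  0.1627  0.0522] drot [ 0.0002 -0.0003 -0.3459] q [-0.9231  0.4965  0.3971  1.7959 -0.2383  0.896  -0.6993]
```

View pics/side3.png

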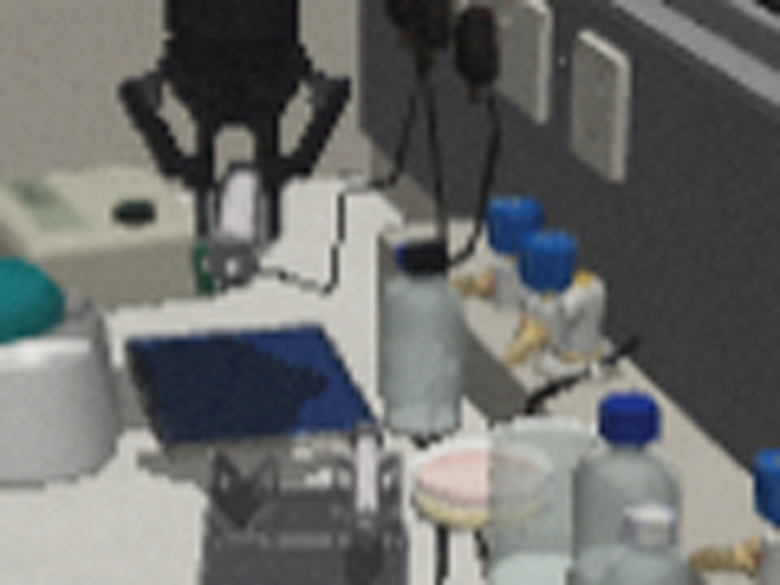

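View pics/top3.png

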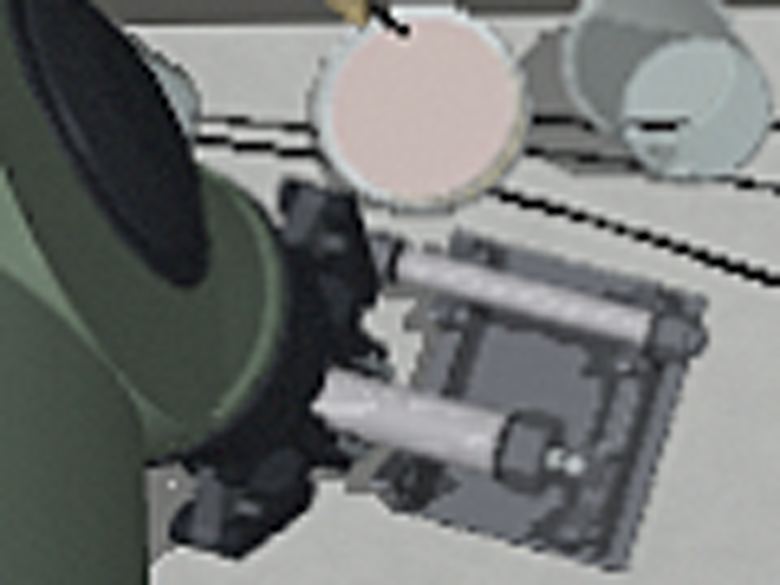

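>>> servo_tool:
  targets:
    - [-0.02, 0.006, 0, 0, 0, 0, 0.015]
    - [-0.04, 0.012, 0, 0, 0, 0, 0.015]
    - [-0.04, 0.012, 0, 0, 0, 0, 0.015]
    - [-0.04, 0.012, 0, 0, 0, 0, 0.015]
    - [-0.04, 0.012, 0, 0, 0, 0, 0.015]
    - [-0.04, 0.012, 0, 0, 0, 0, 0.015]
    - [-0.04, 0.012, 0, 0, 0, 0, 0.015]
    - [-0.04, 0.012, 0, 0, 0, 0, 0.015]
    - [-0.04, 0.012, 0, 0, 0, 0, 0.015]
    - [-0.04, 0.012, 0, 0, 0, 0, 0.015]
    - [-0.04, 0.012, 0, 0, 0, 0, 0.015]
    - [-0.04, 0.012, 0, 0, 0, 0, 0.015]

```text
clock: 7.25
position: [0.4944, -0.1909, 0.2016]
tool_rot: [-3.14, 0.0, 1.291]
wrist_force: [2.2, -0.2, -1.1]
grip_width: 0.0223
```

>>> servo_tool:
  targets:
    - [-0.04, 0.012, 0, 0, 0, 0, 0.015]
    - [-0.02, 0.006, 0, 0, 0, 0, 0.015]
    - [0, 0, 0, 0, 0, -0.08, 0.015]
    - [0, 0, 0, 0, 0, -0.1, 0.015]
    - [0, 0, 0, 0, 0, -0.1, 0.015]
    - [0, 0, 0, 0, 0, -0.066, 0.015]
    - [0, 0, 0, 0, 0, 0, 0.015]
    - [0, 0, 0, 0, 0, 0, 0.015]

```text
clock: 8.05
position: [0.4955, -0.2519, 0.2018]
tool_rot: [-3.141, -0.0, 1.634]
wrist_force: [0.1, 0.5, -1.4]
grip_width: 0.0228
```

```bash
python3 - <<'E'
from h import *
goto([.4943,-.271,.115],3.77)
E
```

```text
t 8.05 pos [ 0.4955 -0.2519  0.2018] ty 3.64 F [ 0.0564  0.514  -1.354 ] M [0.0302 0.0522 0.0205] w 0.0228
dtool [-0.019  -0.0023  0.0868] drot [-0.0008 -0.0003 -0.0023] q [ 0.0927  0.4731  0.3738  1.8298 -0.2174  0.8797  0.6322]
```

>>> servo_tool:
  targets:
    - [-0.01, -0.001, 0, 0, 0, -0.002, 0.015]
    - [-0.009, -0.001, 0.01, 0, 0, 0, 0.015]
    - [0, 0, 0.02, 0, 0, 0, 0.015]
    - [0, 0, 0.03, 0, 0, 0, 0.015]
    - [0, 0, 0.02, 0, 0, 0, 0.015]
    - [0, 0, 0, 0, 0, 0, 0.015]
    - [0, 0, 0, 0, 0, 0, 0.015]

```text
clock: 8.75
position: [0.4947, -0.2717, 0.1223]
tool_rot: [-3.141, 0.0, 1.638]
wrist_force: [0.4, -1.3, -1.1]
grip_width: 0.0226
```

```bash
python3 - <<'E'
from h import *
goto([.4943,-.271,.115],3.77)
for n in('top','side'):
    p,d=snapshot(n);np.save(f'pics/{n}4.npy',d);i=p[:,:,::-1];cv2.imwrite(f'pics/{n}4full.png',i)
    crop(i,*((300,155,125,90) if n=='top' else (265,200,100,75)),6.4 if n=='top' else 8,f'pics/{n}4.png')
E
```

```text
t 8.75 pos [ 0.4947 -0.2717  0.1223] ty 3.83 F [ 0.3956 -1.2797 -1.0776] M [ 0.0557 -0.0026  0.011 ] w 0.0226
dtool [ 0.0007 -0.0004  0.0073] drot [-0.0007  0.0001  0.001 ] q [ 0.1664  0.5946  0.3259  1.8685 -0.2739  0.7227  0.714 ]
```

View pics/side4.png

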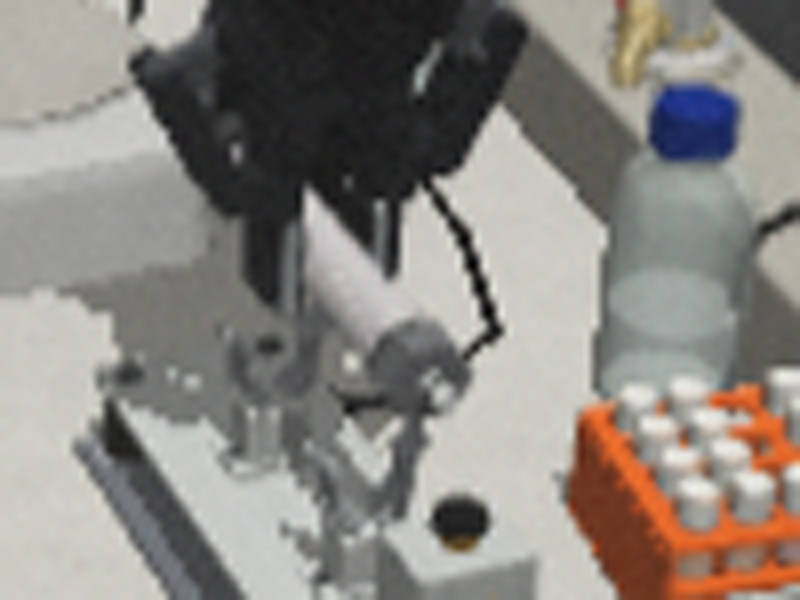

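View pics/top4.png

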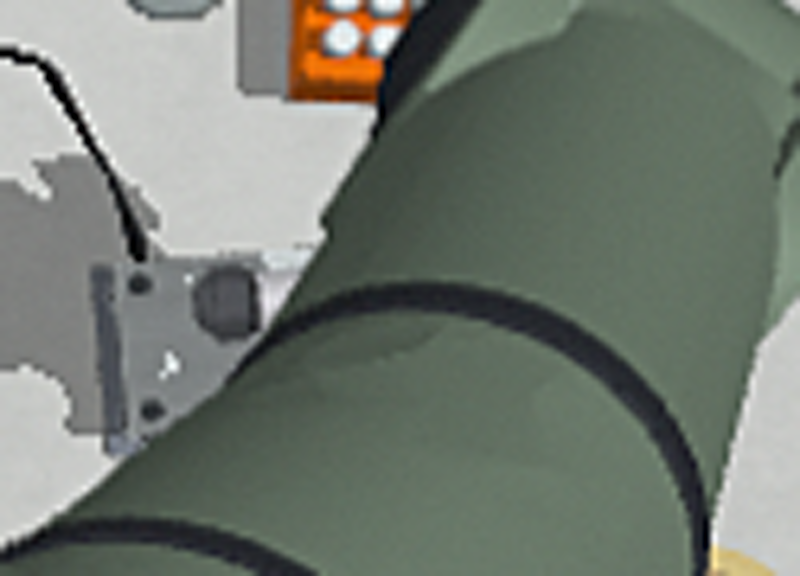

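```bash
python3 - <<'E'
from h import *
from scipy.optimize import least_squares
np.set_printoptions(precision=4,suppress=True,linewidth=200)
D=np.load('pics/side4.npy')
a=np.radians(3.8);u=np.array([-np.sin(a),np.cos(a),0]);c=np.array([.4947,-.2717,.1416])+.0007*u
for s in(-.065,-.079,-.091): print(s,(proj('side',c+s*u)[0]-[265,200]+.5)*8)
P=cloud('side',D,265,200,100,75).reshape(-1,3)
nx=np.array([u[1],-u[0],0])
Q=np.c_[(P-c)@nx,(P-c)@u,P[:,2]-c[2]]
m=(np.hypot(Q[:,0],Q[:,2])<.018)&(Q[:,1]<-.018)&(Q[:,1]>-.06)
f=lambda p:np.hypot(Q[m,0]-p[0]-p[1]*Q[m,1],Q[m,2]-p[2]-p[3]*Q[m,1])-.012
o=least_squares(f,[0,0,0,0],loss='soft_l1',f_scale=.001);print('barrel',m.sum(),o.x,np.std(f(o.x)))
J=o.jac;print(np.sqrt(np.diag(np.linalg.inv(J.T@J)))*.001)
m=(np.hypot(Q[:,0],Q[:,2])<.012)&(Q[:,1]<-.07)&(Q[:,1]>-.1);print('capface y',np.sort(Q[m,1]))
# holder block top in same frame with unloaded
b=(abs(Q[:,0])<.03)&(P[:,2]>.09)&(P[:,2]<.115)&(Q[:,1]<-.08)&(Q[:,1]>-.15)
g=Q[b];print('block',len(g),np.percentile(g,[2,50,98],axis=0),P[b,2].max(),np.median(P[b,2]))
# cap on +y end from top
D=np.load('pics/top4.npy');P=cloud('top',D,325,190,25,25).reshape(-1,3)
Q=np.c_[(P-c)@nx,(P-c)@u,P[:,2]-c[2]];m=(Q[:,2]>-.02)&(Q[:,2]<.03);g=Q[m];print('far cap',len(g),g.mean(0),np.percentile(g,[3,97],axis=0))
E
```

```text
-0.065 [406.4611 355.5366]
-0.079 [426.2575 379.0056]
-0.091 [443.6017 399.5687]
barrel 102 [0.0005 0.0007 0.0001 0.0019] 0.0009727657148703536
[0.0007 0.0163 0.0006 0.0161]
capface y [-0.0936 -0.0928 -0.0921 -0.0921 -0.0918 -0.0912 -0.0901 -0.09   -0.0888 -0.0878 -0.0863 -0.0857 -0.0857 -0.0849 -0.0835 -0.0831 -0.0831 -0.083  -0.083  -0.0827 -0.0825 -0.0824 -0.0824 -0.0822
 -0.0821 -0.082  -0.082  -0.082  -0.0819 -0.0818 -0.0818 -0.0818 -0.0817 -0.0817 -0.0816 -0.0816 -0.0816 -0.0816 -0.0814 -0.0813 -0.0813 -0.0813 -0.081  -0.0808 -0.0807 -0.0804 -0.0803 -0.0803
 -0.0801 -0.08   -0.0799 -0.0798 -0.0795 -0.0793 -0.0791 -0.0789 -0.0785 -0.0778 -0.072 ]
block 189 [[-0.0228 -0.1284 -0.0498]
 [-0.0063 -0.1185 -0.0387]
 [ 0.0166 -0.0975 -0.0273]] 0.11476838185340973 0.1028901662605027
far cap 147 [0.0014 0.0664 0.0078] [[-0.0114  0.0471 -0.0027]
 [ 0.0153  0.0823  0.0145]]
```

```bash
python3 - <<'E'
from h import *
np.set_printoptions(precision=4,suppress=True,linewidth=200)
a=np.radians(3.77);u=np.array([-np.sin(a),np.cos(a),0]);nx=np.array([u[1],-u[0],0]);c=np.array([.4948,-.279,0])
for n,w in(('side0',(265,225,80,60)),('top0',(310,180,110,50)),('side4',(265,200,100,75))):
    P=cloud(n[:-1],np.load(f'pics/{n}.npy'),*w).reshape(-1,3);Q=np.c_[(P-c)@nx,(P-c)@u,P[:,2]]
    for nm,b in(('blocktop',(Q[:,1]<-.08)&(Q[:,1]>-.13)&(Q[:,2]>.098)&(Q[:,2]<.108)&(abs(Q[:,0])<.03)),('lipP',(abs(Q[:,1]+.038)<.012)&(Q[:,2]>.085)&(Q[:,2]<.105)&(abs(Q[:,0])<.03)),('lipO',(abs(Q[:,1]-.038)<.012)&(Q[:,2]>.085)&(Q[:,2]<.105)&(abs(Q[:,0])<.03))):
        g=Q[b]
        if len(g)>4: print(n,nm,len(g),'\n',np.percentile(g,[3,50,97],axis=0))
        if 'lip' in nm and len(g)>4:
            print('  leaf x medians',np.median(g[g[:,0]<0,0]),np.median(g[g[:,0]>0,0]))
E
```

```text
side0 blocktop 134 
 [[-0.022  -0.1198  0.099 ]
 [-0.0067 -0.1097  0.103 ]
 [ 0.0163 -0.0909  0.1055]]
side0 lipP 36 
 [[-0.0199 -0.0454  0.0872]
 [ 0.0102 -0.0405  0.0936]
 [ 0.0168 -0.0324  0.0989]]
  leaf x medians -0.01597470543920866 0.012560397141555775
side0 lipO 31 
 [[-0.0203  0.0296  0.0854]
 [ 0.01    0.0346  0.0938]
 [ 0.0177  0.045   0.099 ]]
  leaf x medians -0.015286428557464725 0.013454844023095765
top0 blocktop 143 
 [[-0.0199 -0.1176  0.0992]
 [-0.0026 -0.0993  0.1032]
 [ 0.0187 -0.0873  0.106 ]]
top0 lipP 36 
 [[-0.0183 -0.0452  0.0898]
 [ 0.0103 -0.0397  0.0933]
 [ 0.019  -0.0333  0.1001]]
  leaf x medians -0.015027008046082879 0.014849946834151525
top0 lipO 41 
 [[-0.0197  0.0304  0.0891]
 [ 0.0108  0.0363  0.0941]
 [ 0.0184  0.0436  0.0991]]
  leaf x medians -0.016225074704189834 0.014077631024985215
side4 blocktop 132 
 [[-0.0223 -0.1199  0.0984]
 [-0.0062 -0.1096  0.1032]
 [ 0.017  -0.0896  0.1059]]
side4 lipP 37 
 [[-0.0208 -0.046   0.0855]
 [ 0.0106 -0.0419  0.0929]
 [ 0.0169 -0.0299  0.0996]]
  leaf x medians -0.016125246316836917 0.01169384183073272
side4 lipO 31 
 [[-0.0206  0.0287  0.0851]
 [ 0.0092  0.0352  0.0924]
 [ 0.0155  0.0449  0.099 ]]
  leaf x medians -0.015601249379411439 0.012147783898727452
```

>>> servo_tool:
  targets:
    - [0, -0.0012, 0.01, 0, 0, 0, 0.015]
    - [0, 0, 0.015, 0, 0, 0, 0.015]
    - [0, 0, 0.01, 0, 0, 0, 0.015]
    - [0, 0, 0.005, 0, 0, 0, 0.015]
    - [0, 0, 0, 0, 0, 0, 0.015]
    - [0, 0, 0, 0, 0, 0, 0.015]

```text
clock: 9.45
position: [0.494, -0.2712, 0.0826]
tool_rot: [3.141, 0.0, 1.639]
wrist_force: [0.8, -0.7, -0.6]
grip_width: 0.0226
```

>>> servo_tool:
  targets:
    - [0, 0, 0.002, 0, 0, 0, 0.015]
    - [0, 0, 0.002, 0, 0, 0, 0.015]
    - [0, 0, 0.001, 0, 0, 0, 0.015]
    - [0, 0, 0, 0, 0, 0, 0.015]

```text
clock: 9.85
position: [0.4937, -0.2712, 0.0774]
tool_rot: [-3.141, 0.0, 1.639]
wrist_force: [-2.2, -0.1, 4.0]
grip_width: 0.0228
```

>>> servo_tool:
  targets:
    - [0, -0.0007, 0.002, 0, 0, 0, 0.015]
    - [0, 0, 0.002, 0, 0, 0, 0.015]
    - [0, 0, 0, 0, 0, 0, 0.015]

```text
clock: 10.15
position: [0.4929, -0.2713, 0.0734]
tool_rot: [-3.141, 0.0, 1.638]
wrist_force: [-4.8, 0.0, 7.2]
grip_width: 0.0225
```

>>> servo_tool:
  targets:
    - [0, 0, 0.002, 0, 0, 0, 0.015]
    - [0, 0, 0.002, 0, 0, 0, 0.015]
    - [0, 0, 0, 0, 0, 0, 0.015]

```text
clock: 10.45
position: [0.4931, -0.2714, 0.0696]
tool_rot: [3.141, 0.0, 1.638]
wrist_force: [-4.5, -1.0, 11.2]
grip_width: 0.0226
```

>>> servo_tool:
  targets:
    - [0, 0, 0.002, 0, 0, 0, 0.015]
    - [0, 0, 0.001, 0, 0, 0, 0.015]
    - [0, 0, 0, 0, 0, 0, 0.015]

```text
clock: 10.75
position: [0.4933, -0.2715, 0.0669]
tool_rot: [3.141, 0.001, 1.638]
wrist_force: [-5.1, -0.3, 14.7]
grip_width: 0.0225
```

```bash
python3 - <<'E'
from h import *
goto([.4943,-.271,.115],3.77)
E
```

```text
t 10.75 pos [ 0.4933 -0.2715  0.0669] ty 3.87 F [-5.0771 -0.2663 14.732 ] M [-0.0675  0.829  -0.1057] w 0.0225
dtool [ 0.0004  0.0011 -0.0481] drot [0.0007 0.0005 0.0017] q [ 0.1988  0.6766  0.2825  1.8984 -0.3102  0.6081  0.746 ]
```

>>> servo_tool:
  targets:
    - [0, -0.0015, 0, 0, 0, 0, 0.015]
    - [0, 0, 0, 0, 0, 0, 0.015]

```text
clock: 10.95
position: [0.4926, -0.2717, 0.0672]
tool_rot: [3.139, 0.001, 1.639]
wrist_force: [0.8, -0.5, 14.0]
grip_width: 0.0227
```

```bash
python3 - <<'E'
from h import *
goto([.4943,-.271,.115],3.77)
p,d=snapshot('side');np.save('pics/side5.npy',d);crop(p[:,:,::-1],275,215,80,60,10,'pics/side5.png')
E
```

```text
t 10.95 pos [ 0.4926 -0.2717  0.0672] ty 3.89 F [ 0.8493 -0.4783 14.0158] M [-0.0035  0.0404 -0.012 ] w 0.0227
dtool [ 0.0005  0.0018 -0.0478] drot [0.0023 0.0011 0.0021] q [ 0.1998  0.6748  0.2818  1.901  -0.3105  0.6055  0.7476]
```

View pics/side5.png

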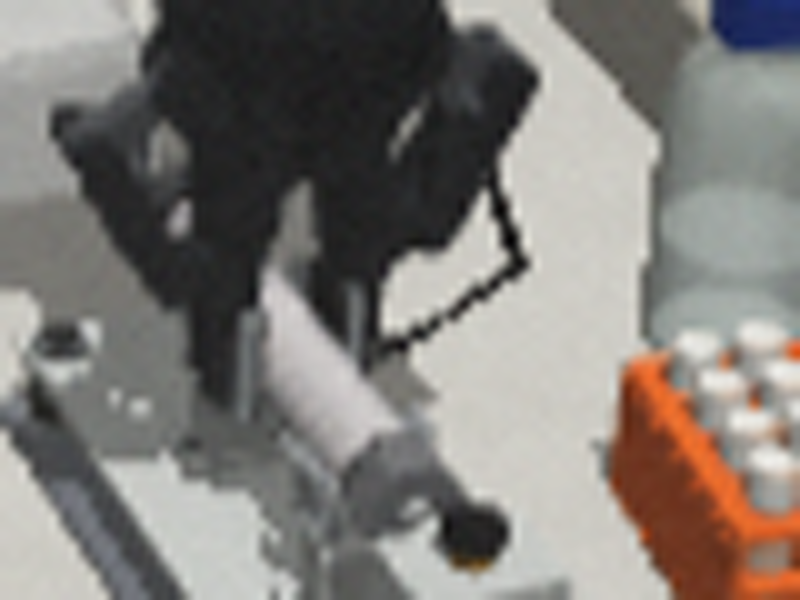

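>>> servo_tool:
  targets:
    - [0, 0, 0.0015, 0, 0, 0, 0.015]
    - [0, 0, 0.0015, 0, 0, 0, 0.015]
    - [0, 0, 0, 0, 0, 0, 0.015]

```text
clock: 11.3
position: [0.4928, -0.2717, 0.0643]
tool_rot: [3.139, 0.001, 1.639]
wrist_force: [-0.1, 0.9, 17.0]
grip_width: 0.0227
```

>>> servo_tool:
  targets:
    - [0, 0, 0.0015, 0, 0, 0, 0.015]
    - [0, 0, 0.001, 0, 0, 0, 0.015]
    - [0, 0, 0, 0, 0, 0, 0.015]

```text
clock: 11.6
position: [0.4928, -0.2718, 0.0619]
tool_rot: [3.139, 0.001, 1.639]
wrist_force: [-0.4, 0.3, 18.7]
grip_width: 0.0223
```

>>> servo_tool:
  targets:
    - [0, 0, 0.001, 0, 0, 0, 0.015]
    - [0, 0, 0, 0, 0, 0, 0.015]

```text
clock: 11.8
position: [0.4928, -0.2718, 0.0609]
tool_rot: [3.139, 0.001, 1.639]
wrist_force: [-1.6, -0.2, 17.5]
grip_width: 0.0226
```

```bash
python3 - <<'E'
from h import *
goto([.4943,-.271,.115],3.77)
p,d=snapshot('side');np.save('pics/side6.npy',d)
a=np.radians(3.87);u=np.array([-np.sin(a),np.cos(a),0]);nx=np.array([u[1],-u[0],0])
s=observe();c=s['position']+[0,0,.0193]
for n in ('side4','side6'):
    P=cloud('side',np.load(f'pics/{n}.npy'),265,200,100,75).reshape(-1,3);Q=np.c_[(P-c)@nx,(P-c)@u,P[:,2]]
    b=(Q[:,1]<-.095)&(Q[:,1]>-.12)&(Q[:,2]>.075)&(Q[:,2]<.108)&(Q[:,0]<0.018)&(Q[:,0]>-.008);print(n,'blocktop',np.percentile(Q[b,2],[10,30,50,70,90]))
    b=(Q[:,1]<.02)&(Q[:,1]>-.09)&(Q[:,2]>.02)&(Q[:,2]<.06)&(Q[:,0]<-0.018)&(Q[:,0]>-.036);print(n,'rail',b.sum(),np.percentile(Q[b,2],[10,30,50,70,90]))
E
```

```text
t 11.8 pos [ 0.4928 -0.2718  0.0609] ty 3.89 F [-1.5956 -0.18   17.4752] M [-0.0941  0.0937 -0.0492] w 0.0226
dtool [ 0.0006  0.0017 -0.0541] drot [0.0026 0.0013 0.0021] q [ 0.2037  0.685   0.2765  1.9027 -0.3144  0.5929  0.7508]
side4 blocktop [0.1025 0.1031 0.1036 0.1042 0.1059]
side4 rail 97 [0.0409 0.0413 0.0417 0.0422 0.0432]
side6 blocktop [0.0903 0.0913 0.0934 0.1015 0.1036]
side6 rail 74 [0.028  0.0286 0.0292 0.0299 0.0306]
```

>>> servo_tool:
  targets:
    - [0, 0, 0.001, 0, 0, 0, 0.015]
    - [0, 0, 0, 0, 0, 0, 0.015]

```text
clock: 12.05
position: [0.4926, -0.2716, 0.0596]
tool_rot: [3.14, 0.001, 1.639]
wrist_force: [2.4, -0.5, 5.3]
grip_width: 0.0225
```

>>> servo_tool:
  targets:
    - [0, 0, 0.001, 0, 0, 0, 0.015]
    - [0, 0, 0, 0, 0, 0, 0.015]

```text
clock: 12.25
position: [0.4927, -0.2715, 0.0584]
tool_rot: [3.139, 0.001, 1.639]
wrist_force: [1.3, -0.2, 8.7]
grip_width: 0.0228
```

```bash
python3 - <<'E'
from h import *
goto([.4927,-.2715,.0615],3.77)
p,d=snapshot('side');np.save('pics/side7.npy',d);crop(p[:,:,::-1],275,215,80,60,10,'pics/side7.png')
a=np.radians(3.87);u=np.array([-np.sin(a),np.cos(a),0]);nx=np.array([u[1],-u[0],0])
s=observe();c=s['position']+[0,0,.0193]
for n in ('side7',):
    P=cloud('side',np.load(f'pics/{n}.npy'),265,200,100,75).reshape(-1,3);Q=np.c_[(P-c)@nx,(P-c)@u,P[:,2]]
    b=(Q[:,1]<-.095)&(Q[:,1]>-.12)&(Q[:,2]>.075)&(Q[:,2]<.108)&(Q[:,0]<0.018)&(Q[:,0]>-.008);print(n,'blocktop',np.percentile(Q[b,2],[10,30,50,70,90]))
    b=(Q[:,1]<.02)&(Q[:,1]>-.09)&(Q[:,2]>.02)&(Q[:,2]<.06)&(Q[:,0]<-0.018)&(Q[:,0]>-.036);print(n,'rail',b.sum(),np.percentile(Q[b,2],[10,30,50,70,90]))
E
```

```text
t 12.25 pos [ 0.4927 -0.2715  0.0584] ty 3.9 F [ 1.2982 -0.1869  8.7485] M [ 0.0547 -0.2242 -0.0767] w 0.0228
dtool [-0.     -0.     -0.0031] drot [0.0021 0.0009 0.0022] q [ 0.2049  0.6889  0.2744  1.9034 -0.3159  0.5888  0.7518]
side7 blocktop [0.0961 0.0968 0.098  0.1007 0.1072]
side7 rail 86 [0.0342 0.035  0.0357 0.0362 0.0371]
```

View pics/side7.png

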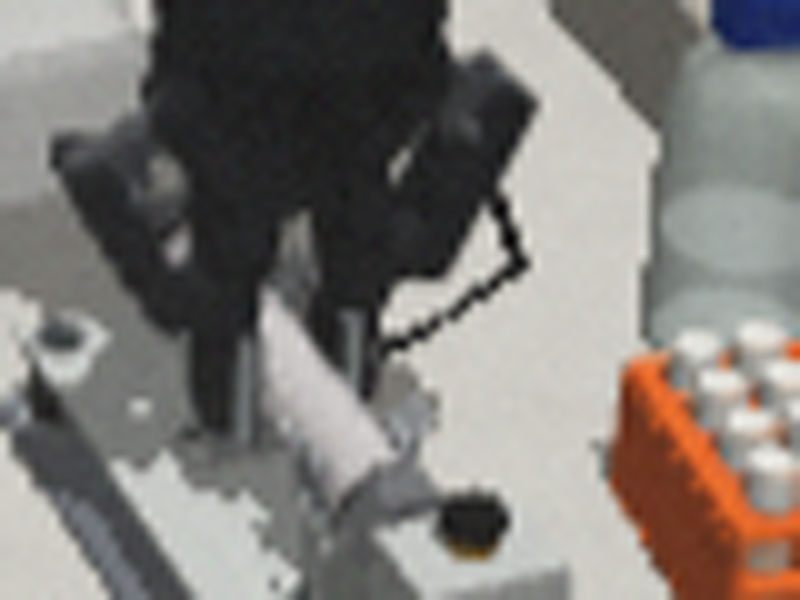

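>>> servo_tool:
  targets:
    - [0, 0, 0.0015, 0, 0, 0, 0.015]
    - [0, 0, 0.0015, 0, 0, 0, 0.015]
    - [0, 0, 0, 0, 0, 0, 0.015]

```text
clock: 12.6
position: [0.4927, -0.2716, 0.0555]
tool_rot: [3.139, 0.001, 1.639]
wrist_force: [0.6, 0.4, 11.8]
grip_width: 0.0226
```

>>> servo_tool:
  targets:
    - [0, 0, -0.002, 0, 0, 0, 0.015]
    - [0, 0, -0.002, 0, 0, 0, 0.015]
    - [0, 0, -0.0015, 0, 0, 0, 0.015]
    - [0, 0, 0, 0, 0, 0, 0.015]

```text
clock: 13.0
position: [0.4927, -0.2714, 0.061]
tool_rot: [3.14, 0.001, 1.639]
wrist_force: [2.2, 0.0, 5.6]
grip_width: 0.0228
```

```bash
python3 - <<'E'
from h import *
goto([.4927,-.2715,.0615],3.77)
E
```

```text
t 13.0 pos [ 0.4927 -0.2714  0.061 ] ty 3.9 F [2.2344 0.0331 5.6051] M [ 0.0048 -0.4264 -0.0936] w 0.0228
dtool [-0.0001  0.     -0.0005] drot [0.0021 0.0009 0.0022] q [ 0.2032  0.6848  0.2766  1.9028 -0.3143  0.5937  0.7505]
```

>>> servo_tool:
  targets:
    - [0, 0.0005, -0.0015, 0, 0, 0, 0.015]
    - [-0.002, 0, 0, 0, 0, 0, 0.015]
    - [-0.002, 0, 0, 0, 0, 0, 0.015]
    - [-0.002, 0, 0, 0, 0, 0, 0.015]
    - [0, 0, 0, 0, 0, 0, 0.015]

```text
clock: 13.5
position: [0.4929, -0.2769, 0.0618]
tool_rot: [3.141, -0.001, 1.639]
wrist_force: [2.5, 5.8, 5.1]
grip_width: 0.0229
```

>>> servo_tool:
  targets:
    - [-0.002, 0, 0, 0, 0, 0, 0.015]
    - [-0.002, 0, 0, 0, 0, 0, 0.015]
    - [-0.002, 0, 0, 0, 0, 0, 0.015]
    - [0, 0, 0, 0, 0, 0, 0.015]

```text
clock: 13.9
position: [0.4933, -0.2828, 0.0618]
tool_rot: [3.141, -0.001, 1.639]
wrist_force: [2.3, 5.9, 4.9]
grip_width: 0.0228
```

>>> servo_tool:
  targets:
    - [-0.002, 0, 0, 0, 0, 0, 0.015]
    - [-0.002, 0, 0, 0, 0, 0, 0.015]
    - [0, 0, 0, 0, 0, 0, 0.015]

```text
clock: 14.2
position: [0.4936, -0.2868, 0.0618]
tool_rot: [3.141, -0.001, 1.639]
wrist_force: [2.3, 6.2, 4.7]
grip_width: 0.0227
```

```bash
python3 - <<'E'
from h import *
goto([.4927,-.2715,.0615],3.77)
p,d=snapshot('side');np.save('pics/side8.npy',d);crop(p[:,:,::-1],275,215,80,60,10,'pics/side8.png')
E
```

```text
t 14.2 pos [ 0.4936 -0.2868  0.0618] ty 3.91 F [2.3053 6.2024 4.6711] M [ 1.2136 -0.464  -0.0474] w 0.0227
dtool [0.0153 0.0002 0.0003] drot [ 0.0003 -0.0007  0.0024] q [ 0.2295  0.6937  0.2767  1.8783 -0.3105  0.6115  0.7697]
```

View pics/side8.png

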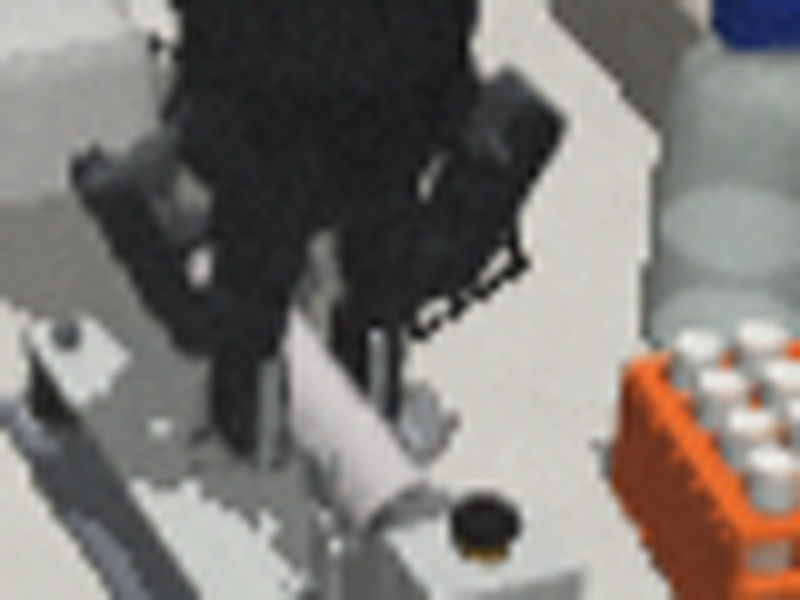

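>>> servo_tool:
  targets:
    - [-0.002, 0, 0, 0, 0, 0, 0.015]
    - [-0.002, 0, 0, 0, 0, 0, 0.015]
    - [0, 0, 0, 0, 0, 0, 0.015]

```text
clock: 14.55
position: [0.4938, -0.2907, 0.0617]
tool_rot: [3.141, -0.001, 1.639]
wrist_force: [1.9, 5.6, 4.8]
grip_width: 0.0227
```

>>> servo_tool:
  targets:
    - [-0.002, 0, 0, 0, 0, 0, 0.015]
    - [0, 0, 0, 0, 0, 0, 0.015]

```text
clock: 14.75
position: [0.4939, -0.2927, 0.0617]
tool_rot: [3.141, -0.001, 1.639]
wrist_force: [2.0, 6.3, 6.0]
grip_width: 0.023
```

>>> servo_tool:
  targets:
    - [-0.002, 0, 0, 0, 0, 0, 0.015]
    - [0, 0, 0, 0, 0, 0, 0.015]

```text
clock: 14.95
position: [0.4941, -0.2945, 0.0617]
tool_rot: [3.141, -0.001, 1.639]
wrist_force: [1.1, 6.4, 5.2]
grip_width: 0.0227
```

>>> servo_tool:
  targets:
    - [-0.002, 0, 0, 0, 0, 0, 0.015]
    - [0, 0, 0, 0, 0, 0, 0.015]

```text
clock: 15.15
position: [0.4942, -0.2961, 0.0616]
tool_rot: [-3.142, -0.002, 1.64]
wrist_force: [2.2, 8.4, 5.0]
grip_width: 0.0224
```

>>> servo_tool:
  targets:
    - [-0.002, 0, 0, 0, 0, 0, 0.015]
    - [0, 0, 0, 0, 0, 0, 0.015]

```text
clock: 15.35
position: [0.4943, -0.2978, 0.0616]
tool_rot: [-3.141, -0.002, 1.64]
wrist_force: [1.5, 10.2, 5.1]
grip_width: 0.0226
```

>>> servo_tool:
  targets:
    - [-0.002, 0, 0, 0, 0, 0, 0.015]
    - [0, 0, 0, 0, 0, 0, 0.015]

```text
clock: 15.55
position: [0.4944, -0.2995, 0.0615]
tool_rot: [-3.141, -0.003, 1.64]
wrist_force: [1.4, 11.9, 5.1]
grip_width: 0.0223
```

```bash
python3 - <<'E'
from h import *
goto([.4927,-.2715,.0615],3.77)
p,d=snapshot('side');np.save('pics/side9.npy',d);crop(p[:,:,::-1],285,225,80,60,10,'pics/side9.png')
E
```

```text
t 15.55 pos [ 0.4944 -0.2995  0.0615] ty 3.95 F [ 1.3605 11.8951  5.1226] M [ 2.4682 -0.3922 -0.095 ] w 0.0223
dtool [0.028  0.0003 0.    ] drot [-0.0005 -0.0025  0.0032] q [ 0.2522  0.7027  0.2752  1.8575 -0.3084  0.6247  0.7867]
```

View pics/side9.png

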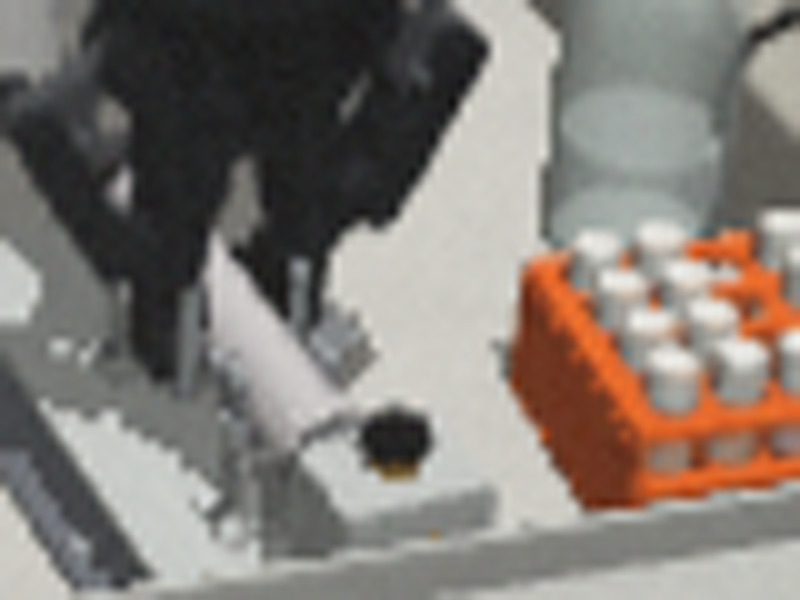

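>>> servo_tool:
  targets:
    - [-0.002, 0, 0, 0, 0, 0, 0.015]
    - [-0.001, 0, 0, 0, 0, 0, 0.015]
    - [0, 0, 0, 0, 0, 0, 0.015]
    - [0, 0, 0, 0, 0, 0, 0.015]

```text
clock: 16.0
position: [0.4945, -0.3016, 0.0613]
tool_rot: [-3.141, -0.004, 1.64]
wrist_force: [1.3, 15.7, 5.3]
grip_width: 0.0225
```

>>> servo_tool:
  targets:
    - [0.002, 0, 0, 0, 0, 0, 0.015]
    - [0.002, 0, 0, 0, 0, 0, 0.015]
    - [0.002, 0, 0, 0, 0, 0, 0.015]
    - [0.002, 0, 0, 0, 0, 0, 0.015]
    - [0.002, 0, 0, 0, 0, 0, 0.015]
    - [0, 0, 0, 0, 0, 0, 0.015]

```text
clock: 16.6
position: [0.494, -0.2932, 0.0617]
tool_rot: [3.142, -0.001, 1.64]
wrist_force: [1.3, 4.9, 4.4]
grip_width: 0.0227
```

>>> servo_tool:
  targets:
    - [0.002, 0, 0, 0, 0, 0, 0.015]
    - [0.002, 0, -0.001, 0, 0, 0, 0.015]
    - [0.0005, 0, 0, 0, 0, 0, 0.015]
    - [0, 0, 0, 0, 0, 0, 0.015]

```text
clock: 17.0
position: [0.4937, -0.2896, 0.0629]
tool_rot: [3.141, 0.0, 1.639]
wrist_force: [4.3, 2.3, 3.5]
grip_width: 0.0227
```

```bash
python3 - <<'E'
from h import *
goto([.4927,-.2715,.0615],3.77)
p,d=snapshot('side');np.save('pics/side10.npy',d);crop(p[:,:,::-1],285,225,80,60,10,'pics/side10.png')
E
```

```text
t 17.0 pos [ 0.4937 -0.2896  0.0629] ty 3.91 F [4.2777 2.2811 3.5333] M [ 0.5116 -0.9213 -0.072 ] w 0.0227
dtool [0.0182 0.0002 0.0014] drot [0.0005 0.0002 0.0024] q [ 0.2329  0.6934  0.278   1.8744 -0.309   0.615   0.7721]
```

View pics/side10.png

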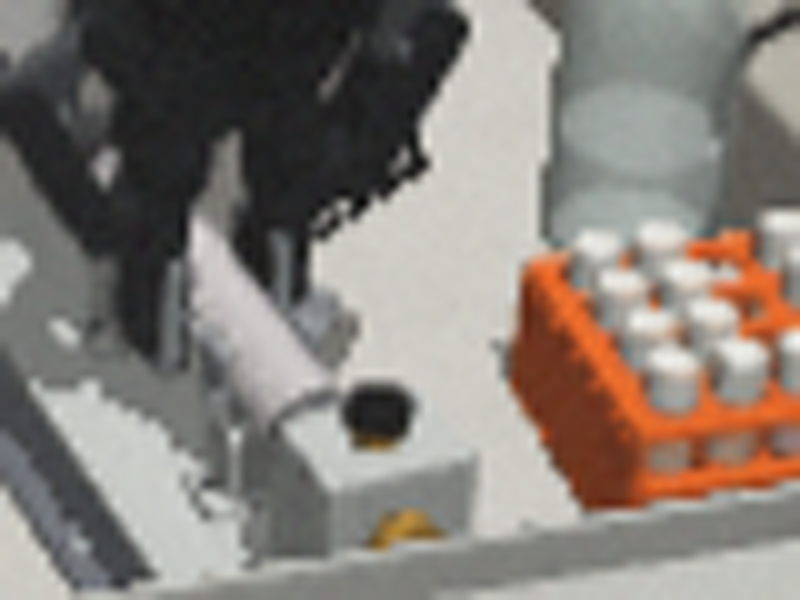

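>>> servo_tool:
  targets:
    - [0.001, 0.0008, 0, 0, 0, 0, 0.015]
    - [0, 0, 0, 0, 0, 0, 0.02]
    - [0, 0, 0, 0, 0, 0, 0.03]
    - [0, 0, 0, 0, 0, 0, 0.045]
    - [0, 0, 0, 0, 0, 0, 0.055]
    - [0, 0, 0, 0, 0, 0, 0.055]

```text
clock: 17.65
position: [0.494, -0.2886, 0.0627]
tool_rot: [-3.141, 0.0, 1.639]
wrist_force: [0.1, 0.5, 0.3]
grip_width: 0.0548
```

>>> servo_tool:
  targets:
    - [0, 0, -0.005, 0, 0, 0, 0.055]
    - [0, 0, -0.015, 0, 0, 0, 0.055]
    - [0, 0, -0.03, 0, 0, 0, 0.055]
    - [0, 0, -0.03, 0, 0, 0, 0.055]
    - [0, 0, -0.03, 0, 0, 0, 0.055]
    - [0, 0, -0.03, 0, 0, 0, 0.055]
    - [0, 0, -0.02, 0, 0, 0, 0.055]
    - [0, 0, 0, 0, 0, 0, 0.055]

```text
clock: 18.45
position: [0.495, -0.2893, 0.2267]
tool_rot: [3.137, 0.002, 1.638]
wrist_force: [0.7, -0.6, 0.7]
grip_width: 0.0548
```

>>> servo_tool:
  targets:
    - [0.03, 0, 0, 0, 0, 0, 0.055]
    - [0.04, 0, 0, 0, 0, 0, 0.055]
    - [0.04, 0, 0, 0, 0, 0, 0.055]
    - [0.04, 0, 0, 0, 0, 0, 0.055]
    - [0.04, 0, 0, 0, 0, 0, 0.055]
    - [0.04, 0, 0, 0, 0, 0, 0.055]
    - [0.04, 0, 0, 0, 0, 0, 0.055]
    - [0.02, 0, 0, 0, 0, 0, 0.055]
    - [0, 0, 0, 0, 0, 0, 0.055]

```text
clock: 19.35
position: [0.474, 0.0036, 0.223]
tool_rot: [-3.141, -0.001, 1.643]
wrist_force: [-0.7, -0.2, 0.9]
grip_width: 0.055
```

```bash
python3 - <<'E'
from h import *
goto([.4927,-.2715,.0615],3.77)
for n in('top','side'):
    p,d=snapshot(n);np.save(f'pics/{n}11.npy',d);i=p[:,:,::-1];cv2.imwrite(f'pics/{n}11full.png',i)
    crop(i,*((305,170,120,68) if n=='top' else (265,215,80,60)),6.6 if n=='top' else 10,f'pics/{n}11.png')
E
```

```text
t 19.35 pos [0.474  0.0036 0.223 ] ty 4.13 F [-0.7162 -0.162   0.9255] M [-0.0371 -0.0334 -0.0046] w 0.055
dtool [-0.2759 -0.0012  0.1612] drot [-0.0001 -0.0008  0.0063] q [-0.3997  0.3064  0.3322  2.0071 -0.1326  0.8485  0.0782]
```

View pics/side11.png

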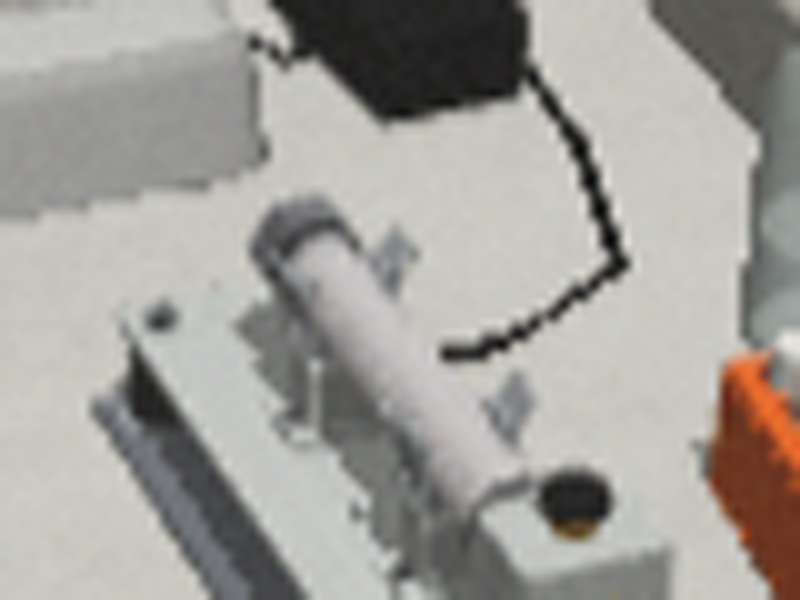

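View pics/top11.png

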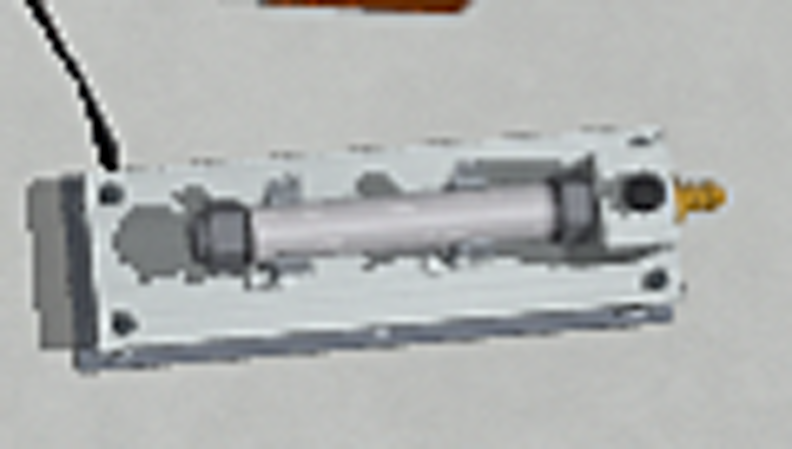

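View pics/top11full.png

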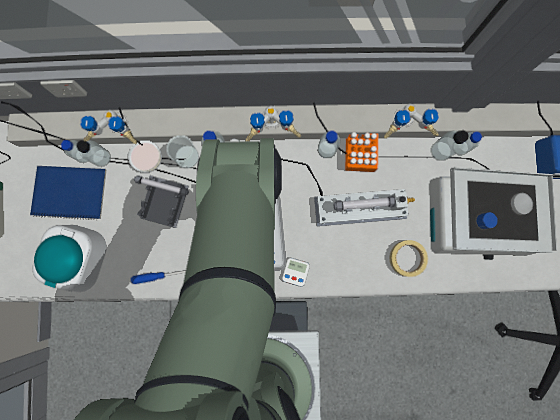

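```bash
python3 - <<'E'
from h import *
from scipy.optimize import least_squares
np.set_printoptions(precision=4,suppress=True,linewidth=200)
a=np.radians(3.77);u=np.array([-np.sin(a),np.cos(a),0]);nx=np.array([u[1],-u[0],0]);c=np.array([.4938,-.280,0])
for n,w in(('top11',(310,180,110,50)),('side11',(265,215,80,60))):
    P=cloud(n[:-2],np.load(f'pics/{n}.npy'),*w).reshape(-1,3);Q=np.c_[(P-c)@nx,(P-c)@u,P[:,2]]
    m=(abs(Q[:,0])<.014)&(Q[:,2]>.083)&(Q[:,2]<.1)&(Q[:,1]>-.07)&(Q[:,1]<.05)
    f=lambda p:np.hypot(Q[m,0]-p[0]-p[1]*Q[m,1],Q[m,2]-p[2]-p[3]*Q[m,1])-.012
    o=least_squares(f,[0,0,.082,0],loss='soft_l1',f_scale=.001);print(n,m.sum(),o.x)
    k=(abs(Q[:,0])<.012)&(Q[:,2]>.08)&(Q[:,2]<.11)&(Q[:,1]>.03);print('far end',np.sort(Q[k,1])[-8:])
    k=(abs(Q[:,0])<.006)&(Q[:,2]>.05)&(Q[:,2]<.12)&(Q[:,1]<-.07)&(Q[:,1]>-.105);i=np.argsort(Q[k,1]);print(Q[k][i][::3,1:].T)
    k=(abs(abs(Q[:,0])-.015)<.004)&(Q[:,2]>.095)&(Q[:,2]<.106)&(Q[:,1]<-.075)&(Q[:,1]>-.105);print('block face',np.sort(Q[k,1])[-8:])
E
```

```text
top11 414 [0.0008 0.0005 0.0834 0.0054]
far end [0.0741 0.0744 0.0751 0.0758 0.0758 0.0758 0.0762 0.0763]
[[-0.1047 -0.1024 -0.0998 -0.0986 -0.0972 -0.0968 -0.095  -0.0945 -0.0936 -0.0921 -0.0891 -0.0881 -0.0871 -0.0862 -0.0851 -0.0824 -0.0817 -0.0796 -0.0771 -0.0759 -0.0736 -0.0721]
 [ 0.1146  0.1112  0.1121  0.1172  0.1085  0.1023  0.117   0.1132  0.104   0.1014  0.1026  0.1068  0.1067  0.1021  0.0979  0.0942  0.1003  0.0949  0.0964  0.0914  0.0971  0.094 ]]
block face [-0.0882 -0.0882 -0.0876 -0.0871 -0.0869 -0.0868 -0.0868 -0.0865]
side11 263 [-0.0006  0.0005  0.0839  0.0022]
far end [0.0655 0.0665 0.0681 0.0684 0.0688 0.0695 0.0707 0.0726]
[[-0.1035 -0.1005 -0.0989 -0.0947 -0.0763 -0.075 ]
 [ 0.1158  0.1164  0.1172  0.1021  0.097   0.0966]]
block face [-0.0942 -0.094  -0.0935 -0.0927 -0.0921 -0.0919 -0.091  -0.0884]
```

```bash
python3 - <<'E'
from bench import *
print(finish_job())
E
```

```text
the job is handed in; nothing more can be done
None
```

The thick cartridge is in its holder and the job is handed in, at about 19.5 s of the 69 s. I took it from the rest and snapped it down into both clips. I then slid it along until its end cap met the port block, relaxed the push to about 2 N, let go and moved the arm clear.

- **Snap:** the downward force built to about 19 N, then dropped to 5 N, with no tilt and little sideways moment, so both clips took it together. Lowering began about 2 mm off to one side (up to 5 N sideways), which I corrected before the snap.
- **Slide and stop:** it slid at about 6 N. The stop came at the expected travel (about 17.5 mm relative to the rail), and I pushed to about 16 N to confirm it.
- **Final position:** from the top camera, the far end is 76 mm from `clip_mid`, as it should be at home. The fitted axis is level, and its height of 83.5 mm agrees with 82 mm to within the calibration. There is no visible gap at the block.
- **Everything else:** the slim cartridge was still in the rest and the other items had not moved in the last picture. The gripper was open, touching nothing, with wrist force near zero.
- **Disagreements:** the side camera put the block face and cartridge ends a few millimetres off from the top camera. I took this as camera error and relied on the top view, the measured travel and the forces.

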